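# Tap stuck column nuts out of a tilted bottle and weigh them

### The arm

A 6-joint arm with a two-finger parallel gripper is mounted at the origin on the work surface. World frame = base frame: x ahead of the robot, y to its left, z up, the work surface at z = 0. Lengths are in mm, angles in degrees, forces in N, time in s.
With the tool pointing down it reaches from about 375 to 900 mm from the base axis. Payload 3.1 kg.
Tool frame: the origin (TCP) lies midway between the tips of the shut fingers; the grasp point (between the pads) lies 19 mm behind it; y points along the fingers, x is the direction in which the jaws open and shut, and the axes are right-handed (so a half turn about y gives the same grasp; the last joint's range is limited). The gripper opens to 87 mm and grips with 3 to 60 N. Pads are 19 mm wide; open, the fingers measure 117 mm over their backs; the gripper's body (75 mm by 190 mm) begins 51 mm behind the grasp point.
Start: joints at [56.809, 30.224, 82.088, -0, 67.689, -10.227], TCP at [243.805, 575.461, 222.548] pointing down, gripper open.
Joint ranges: [-176.69, 176.69], [-43.24, 126.21], [12.49, 139.97], [-82, 262], [0, 151.66], [-163.58, 163.58]. Speed limits (degrees/s): [159.86, 159.86, 180, 180, 180, 180].

### API

Orientations are given as a 3x3 rotation matrix whose columns are the frame's x, y, z axes.
In Python, from cell import bot, eyes, ticket gives the robot as it stands.
- The arm moves only by the tool arm_command, never from a script. Its arguments are lists of equal length, an entry for each row: "slide": the shift along the tool's x, y, z in cm, a list of three; "rotation": the turn, a rotation vector about the tool's x, y, z in rad, a list of three; "hand": the closure, from -1 (fully open) to 1 (shut). In form: {"slide": [[tx, ty, tz], ...], "rotation": [[rx, ry, rz], ...], "hand": [hand, ...]}. A call has 1 to 10 rows; each row is the pose to reach, as a shift and turn from the pose commanded when the call began, along the tool's axes at that moment; what a row does not reach only later rows make up. A row lasts 1/8 s, in which the tool goes at most 62.5 mm and 10.7 degrees, less where a joint would pass 70% of its speed; a pose out of reach is approached as far as the arm can. A call with a gripper value outside its range is refused whole. The fingers move at their own pace and stop on an object; the grip force is fixed at half the most. Time passes only in rows, so rows that repeat a pose let the fingers close. It gives the time, the measured TCP pose, the force and the opening at its end, in the units of the state.
- bot.sense(): the state, without advancing time (a new reading comes with each control period).
- eyes.capture(name): name is "scene" or "side" or "wrist"; returns a dict with "frame" (480x640x3 uint8, blue, green, red), "fx", "fy", "cx", "cy" (pixels), "position" and "attitude" of the camera in the world. Camera axes: x right, y down, z forward; pixel columns grow to the right and rows downward; lengths in mm; the calibration is good to about 2 mm. A picture is of the moment at which its call begins. There is no depth.
- ticket.hand_in(): hands the job in, once; it reports no verdict.
Trained networks look in the newest picture that a camera, given by its name, has taken for a name from the list of things; names that differ only in an ending like _2 or _b are one class to them, and where a whole thing is asked for, a point or a joint stands for the part that bears it (a point fixed in the world has none). Each returns a list of dicts, best first, with "confidence" (0 to 1); they miss things now and then, are a little off and sometimes report something else, mostly with a low value. They report only what shows in the picture. A call takes as long as a camera call. They do not tell look-alikes from the thing itself.
- eyes.find_in(label, camera): "bbox" ([left, top, right, bottom] as shares, 0 to 1, of the picture: columns of its width, rows of its height, round what is visible of it).
The state is a dict: "clock": time; "joint_pos": joint angles; "qvel": joint speeds; "effort": joint torques, N m; "ee_pos": TCP position; "tool_rot": TCP orientation; "wrist_force": force on the tool from outside, world axes, zero at the start; "ft_torque": the same for the moment, N m; "finger_gap": finger opening in mm.
Only numpy, scipy, OpenCV 4.12 (cv2) and the standard library are available. Lean on these libraries where they do the work, as an engineer would, in place of code of your own. Each camera call takes 0.05 s, during which the arm holds its last target. There are 200 camera calls.

### The job

Three brass nuts are stuck in the neck of the tilted glass bottle. Stand the metal dish on the table under the bottle's mouth, tap the side of the bottle gently until all three nuts have dropped straight into the dish, then carry the dish to the balance and set it down level in the middle of the pan with the three nuts in it. Do not knock the glass hard, and leave the other things alone.

Things in the scene. Friction and masses are not known exactly. Their poses are not given: they have to be found in the camera images.
- stand: fixed blue-footed stand of the tilted bottle, on the left or right half of the table. Origin on the table, z up. In its frame (mm): base plate x -60 to 60, y 5 to 145, 14 high; column and clamp at y 90 to 126, up to 165 high. The bottle lies along y, base end at +y and high, mouth at -y, 22 degrees below level; the space under the mouth and at the bottle's -x and +x sides is free
- bottle: clear glass bottle, 165 long: body 60 diameter over 95 mm, shoulder, neck 33 diameter (lip 38), bore 20. Origin: centre of its base; z runs along the axis to the mouth, x is the stand's x. Its base end sits in a sprung pivot: at point tap it gives about 0.8 N per mm along x, stop at 10 mm, springs back and quivers. Each brisk tap of 3 to 6 mm shakes the nuts down the neck; a slow push hardly does
- mouth (a point): centre of the bottle's mouth, (0, -78, 88) mm in the stand's frame; the lip's underside is about 70 mm above the table. Nuts fall from here up to 40 mm outwards (stand's -y) and up to 40 mm to either side
- tap (a point): point on the bottle's axis, 85 mm from its base, (0, -4, 118) mm in the stand's frame; the glass wall is 30 mm from it on the -x and +x sides: the place to tap with closed fingers, from the stand's -x or +x side
- dish: loose square aluminium catch dish, 110 x 110 outside, 30 high, walls and floor 3, 80 to 120 g, with an orange upright grip. Origin: centre of its underside, z up. The grip is a block 34 (x) by 10 (y) centred at x -77, y 0, from 12 to 58 above the underside: pinch it across y from above
- balance: fixed cream laboratory balance, 200 x 170, housing 56 high, round steel pan of 130 mm diameter on top, front (display) to its -x. Origin: on the table under the pan's centre. It stands on the half of the table where the stand does not
- pan (a point): centre of the top of the balance pan, 70 mm above the table
- nut0: brass hex nut, about 13 mm across and 9 high, 10 to 14 g; nearest the mouth of the three hung up in the bottle's neck. Origin: centre of its underside
- nut1: brass hex nut, about 13 mm across and 9 high, 10 to 14 g; middle of the three hung up in the bottle's neck. Origin: centre of its underside
- nut2: brass hex nut, about 13 mm across and 9 high, 10 to 14 g; deepest of the three hung up in the bottle's neck. Origin: centre of its underside
- amber: bystander: closed amber bottle, 60 mm diameter, 130 high, origin under its centre
- beaker: bystander: small glass beaker, 64 mm diameter, 75 high, origin under its centre
- jar: bystander: small jar with blue cap, 52 mm diameter, 65 high, origin under its centre
- spanner: bystander: spanner lying flat, about 160 long, near the robot
Things that resemble listed ones, but are neither listed nor needed, are in the scene too. Several things look just like the dish: the one meant starts farthest to the robot's right.

How it is judged (in metres and radians):
On the way, in this order (a step that is already met when the one before it is completed fails the run):
1. the dish stands on the table under the bottle's mouth (horizontal distance between dish and mouth below 0.045 m and height (world z) of dish below 0.01 m and angle between dish's own z axis and vertical below 0.1 rad), for 0.2 s.
2. all three nuts lie in the dish while it is under the mouth (x of nut0 in the frame of dish between -0.053 and 0.053 m and y of nut0 in the frame of dish between -0.053 and 0.053 m and z of nut0 in the frame of dish between -0.003 and 0.028 m and x of nut1 in the frame of dish between -0.053 and 0.053 m and y of nut1 in the frame of dish between -0.053 and 0.053 m and z of nut1 in the frame of dish between -0.003 and 0.028 m and x of nut2 in the frame of dish between -0.053 and 0.053 m and y of nut2 in the frame of dish between -0.053 and 0.053 m and z of nut2 in the frame of dish between -0.003 and 0.028 m and horizontal distance between dish and mouth below 0.06 m and height (world z) of dish below 0.015 m), for 0.2 s.
At the end, for the whole second after the job is handed in: the dish stands level (within 4.5 degrees) and still on the balance pan, its centre within 25 mm of the pan's centre, and all three nuts lie at rest inside it (x of nut0 in the frame of dish between -0.053 and 0.053 m and y of nut0 in the frame of dish between -0.053 and 0.053 m and z of nut0 in the frame of dish between -0.003 and 0.028 m and x of nut1 in the frame of dish between -0.053 and 0.053 m and y of nut1 in the frame of dish between -0.053 and 0.053 m and z of nut1 in the frame of dish between -0.003 and 0.028 m and x of nut2 in the frame of dish between -0.053 and 0.053 m and y of nut2 in the frame of dish between -0.053 and 0.053 m and z of nut2 in the frame of dish between -0.003 and 0.028 m and horizontal distance between dish and pan below 0.025 m and height (world z) of dish between 0.066 and 0.075 m and angle between dish's own z axis and vertical below 0.08 rad and linear speed of dish below 0.02 m/s and linear speed of each of nut0, nut1, nut2 below 0.03 m/s); the robot touches nothing.
It fails at once if the glass bottle is hit or pressed with more than 20 N (contact force between bottle and anything else above 20 N).
It fails at once if a nut falls beside the dish onto the table ((height (world z) of nut0 below 0.03 m and horizontal distance between nut0 and dish above 0.085 m) or (height (world z) of nut1 below 0.03 m and horizontal distance between nut1 and dish above 0.085 m) or (height (world z) of nut2 below 0.03 m and horizontal distance between nut2 and dish above 0.085 m)).
It fails at once if a bystander is moved by more than 30 mm or tipped over (distance of any of amber, jar, beaker, spanner from where it was at the start of the episode above 0.03 m or angle between any of amber, jar, beaker's own z axis and vertical above 0.5 rad).
It also fails if it takes over 72 s, if anything falls off the work surface, if the arm or the gripper's body presses on something with over 40 N, if the wrist force passes 120 N, or if a joint passes its speed limit or range.

## Working session

There is one attempt and no reset: what is moved stays moved. The work goes in short steps, Python scripts to look and compute and a tool call to move; the robot and the scene stay as the last step left them, time stands still between calls to the robot, and variables do not carry over. Pictures are saved under pics/ and viewed, about 8 in all and at most 12, crops included, and the job is handed in when it is done.

Besides the shell and the picture viewer there is one more tool, called by a JSON object that holds its "api" and its "payload". arm_command: Moves the arm, as the interface text tells. Its arguments: {"type":"object","properties":{"slide":{"type":"array"},"rotation":{"type":"array"},"hand":{"type":"array"}},"required":["slide","rotation","hand"]}

```bash
mkdir -p pics; ls; cat > h.py <<'E'
import numpy as np, cv2
from cell import bot, eyes, ticket
def cap(n,fn=None):
    c=eyes.capture(n)
    if fn: cv2.imwrite('pics/'+fn,c['frame'])
    return c
def ray(c,u,v,z):
    "world point at height z (mm) seen at pixel u,v"
    R=np.array(c['attitude']);p=np.array(c['position'])
    d=R@np.array([(u-c['cx'])/c['fx'],(v-c['cy'])/c['fy'],1])
    return p+d*(z-p[2])/d[2]
def proj(c,P):
    R=np.array(c['attitude']);q=R.T@(np.array(P)-np.array(c['position']))
    return [c['fx']*q[0]/q[2]+c['cx'],c['fy']*q[1]/q[2]+c['cy']]
def fit_tool(target):
    "shift to world target in tool axes, cm"
    s=bot.sense();return np.array(s['tool_rot']).T@(np.array(target)-np.array(s['ee_pos']))/10
E
python3 - <<'E'
from h import *
np.set_printoptions(precision=3,suppress=True)
s=bot.sense();print(s['clock'],s['ee_pos'],s['tool_rot'],s['finger_gap'])
for n in ['scene','side']:
    c=cap(n,n+'1.png');print(n,c['position'],c['attitude'],c['fx'],c['cx'],c['cy'])
    for l in ['stand','bottle','dish','balance','amber','beaker','jar','spanner']:
        for d in eyes.find_in(l,n):
            b=np.array(d['bbox'])*[640,480,640,480];print(l,round(d['confidence'],2),b.round())
E
```

```text
pics
0.0 [243.418 574.878 221.579] [[ 0.39  -0.001 -0.921]
 [ 0.921 -0.002  0.39 ]
 [-0.002 -1.     0.   ]] 87.09326728037348
scene [878.468 595.855 941.435] [[-0.885  0.351 -0.306]
 [ 0.465  0.689 -0.556]
 [ 0.016 -0.634 -0.773]] 474.5210201453382 316.6465347313872 238.5472464547444
stand 0.59 [239. 151. 293. 239.]
stand 0.2 [244. 150. 278. 186.]
bottle 0.97 [239. 149. 278. 185.]
bottle 0.2 [237. 148. 292. 239.]
dish 0.95 [378. 232. 445. 299.]
dish 0.88 [467. 316. 546. 375.]
dish 0.8 [269. 238. 333. 297.]
balance 0.63 [317. 309. 446. 427.]
balance 0.3 [238. 150. 291. 241.]
amber 0.66 [239. 294. 275. 338.]
beaker 0.69 [210. 243. 241. 279.]
beaker 0.64 [268. 239. 332. 294.]
jar 0.83 [231. 280. 247. 315.]
spanner 0.98 [302. 202. 364. 217.]
side [ 431.049 -926.052  814.296] [[ 0.994 -0.05   0.093]
 [-0.104 -0.618  0.779]
 [ 0.019 -0.785 -0.62 ]] 554.3283621258261 315.82135041488255 242.34506086180687
stand 0.66 [320. 255. 392. 373.]
bottle 0.77 [340. 268. 375. 372.]
dish 0.92 [183. 159. 244. 201.]
dish 0.77 [209. 216. 259. 264.]
dish 0.69 [302. 244. 364. 296.]
balance 0.72 [272. 161. 356. 214.]
amber 0.92 [378. 191. 413. 247.]
beaker 0.83 [400. 253. 428. 296.]
jar 0.69 [391. 234. 417. 267.]
jar 0.57 [379. 192. 410. 247.]
spanner 0.68 [216. 303. 301. 340.]
```

View pics/scene1.png

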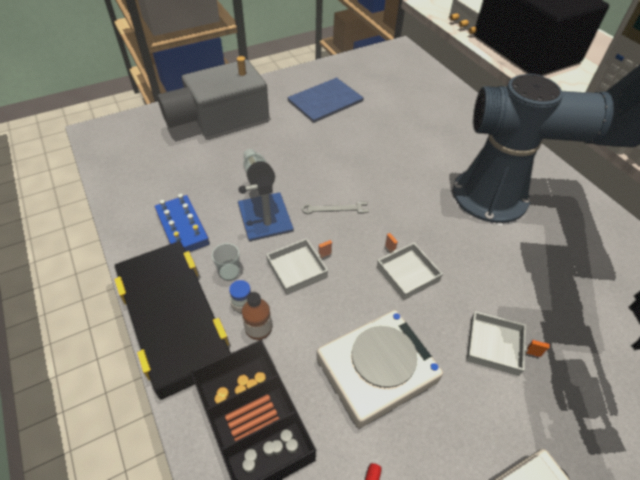

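View pics/side1.png

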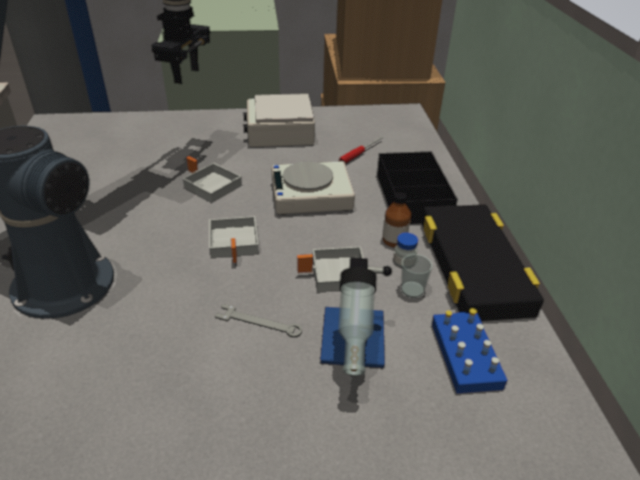

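Candidates for the dish: scene (298,266), (409,270), (497,342); side (338,268), (233,237), (212,182). The robot's right is -y (near the side camera), so the candidate beside the stand, at scene (298,266) and side (338,268), looks right. I'll compute its y and check it in close crops.

```bash
python3 - <<'E'
from h import *
np.set_printoptions(precision=1,suppress=True)
a=cap('scene','s2.png');b=cap('side','d2.png')
for n,c,ps in [('scene',a,[(298,270),(409,272),(497,345)]),('side',b,[(338,272),(233,242),(212,184)])]:
    for p in ps: print(n,p,ray(c,*p,3))
print('pan',ray(a,384,356,70),ray(b,308,177,70))
A=cv2.resize(a['frame'][140:300,230:345],None,fx=3.4,fy=3.75*3.4/3.75,interpolation=cv2.INTER_CUBIC)
B=cv2.resize(b['frame'][235:385,290:400],None,fx=3.6,fy=3.6,interpolation=cv2.INTER_CUBIC)
H=max(A.shape[0],B.shape[0]);pad=lambda I:cv2.copyMakeBorder(I,0,H-I.shape[0],0,0,0)
cv2.imwrite('pics/crop1.png',np.hstack([pad(A),pad(B)]));print(A.shape,B.shape)
E
```

```text
scene (298, 270) [593.6 -11.8   3. ]
scene (409, 272) [356.6 116.2   3. ]
scene (497, 345) [297.2 364.5   3. ]
side (338, 272) [591.3 -15.3   3. ]
side (233, 242) [359.2 111.1   3. ]
side (212, 184) [299.7 370.2   3. ]
pan [555.  296.2  70. ] [551.4 278.3  70. ]
(544, 391, 3) (540, 396, 3)
```

View pics/crop1.png

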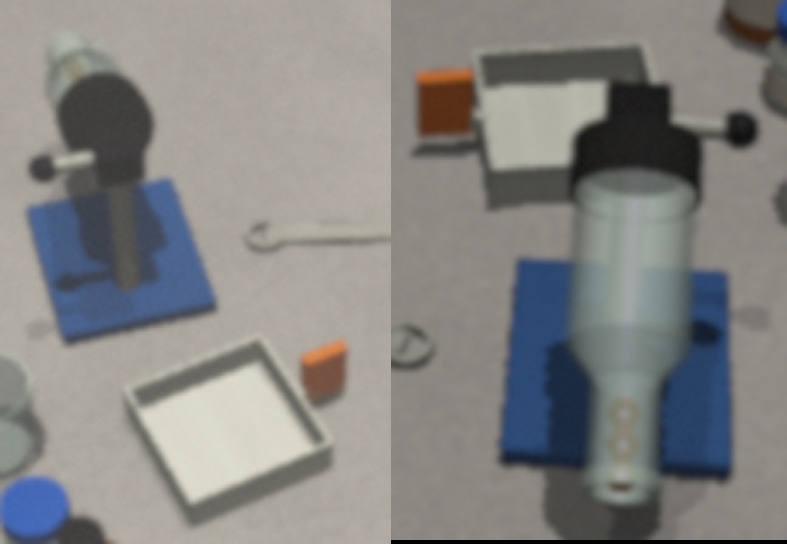

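The crop confirms it: scene (298,266) → y ≈ -13, against 114 and 367 for the other two, with the grip towards -x. Next I'll fit the poses.

```bash
cat > fit.py <<'E'
from h import *
from scipy.optimize import least_squares
def fit(obs,x0):
    "obs: (cam, local xyz, pixel). pose x,y,yaw"
    def r(p):
        o=[]
        for c,l,uv in obs:
            C,S=np.cos(p[2]),np.sin(p[2])
            o+=list(np.array(proj(c,[p[0]+C*l[0]-S*l[1],p[1]+S*l[0]+C*l[1],l[2]]))-uv)
        return np.array(o)
    s=least_squares(r,x0,loss='soft_l1',x_scale=[10,10,.1]);return s.x,r(s.x)
E
python3 - <<'E'
from fit import *
np.set_printoptions(precision=1,suppress=True)
a=cap('scene');b=cap('side')
A=lambda u,v:(u/3.4+230-.35,v/3.4+140-.35)
B=lambda u,v:((u-391)/3.6+290-.35,v/3.6+235-.35)
st=[(a,(60,145,14),A(215,304)),(a,(-60+120*0,5,14),A(172,181)),]
# stand: -y to world? base seen: mouth end near side camera
print('scene corners',[ray(a,*A(*p),14)[:2] for p in [(28,207),(172,181),(215,304),(67,334)]])
print('side corners',[ray(b,*B(*p),14)[:2] for p in [(517,262),(725,271),(728,465),(503,458)]])
print('rim scene',[ray(a,*A(*p),30)[:2] for p in [(262,340),(126,390),(195,506),(331,441)]])
print('rim side',[ray(b,*B(*p),30)[:2] for p in [(474,52),(645,46)]], ray(b,*B(487,172),30)[:2])
print('grip top', [ray(a,*A(*p),58)[:2] for p in [(301,358),(345,343)]],[ray(b,*B(*p),58)[:2] for p in [(417,72),(472,70)]])
print('mouth side',ray(b,*B(622,487),88))
# pan: grey disc in scene / side
for n,c,bb in [('scene',a,(325,305,440,395)),('side',b,(275,155,345,200))]:
    f=c['frame'];x0,y0,x1,y1=bb;R=f[y0:y1,x0:x1].astype(int)
    print(n,[f[v,u] for u,v in ([(384,356),(345,385),(384,330),(360,400)] if n=='scene' else [(308,177),(335,195),(290,180),(285,195)])])
I=cv2.resize(a['frame'][300:430,310:450],None,fx=3,fy=3,interpolation=cv2.INTER_CUBIC)
J=cv2.resize(b['frame'][150:220,260:365],None,fx=3.6,fy=3.6,interpolation=cv2.INTER_CUBIC)
H=I.shape[0];J=cv2.copyMakeBorder(J,0,H-J.shape[0],0,0,0)
cv2.imwrite('pics/crop2.png',np.hstack([I,J]))
E
```

```text
scene corners [array([ 639.4, -284.4]), array([ 525.5, -259.1]), array([ 551.5, -126.2]), array([ 662.2, -149.6])]
side corners [array([ 547.3, -133.1]), array([ 663.1, -150.2]), array([ 637.3, -286.2]), array([ 523.9, -271.6])]
rim scene [array([541.7, -67.2]), array([648.5, -70.2]), array([647.1,  40.7]), array([540.1,  35.2])]
rim side [array([539.7,  36.3]), array([647.5,  33.5])] [536.2 -74.5]
grip top [array([535.1, -19.9]), array([501.1, -17.8])] [array([500.2, -14.1]), array([533. , -14.9])]
mouth side [ 567.4 -353.5   88. ]
scene [array([164, 177, 180], dtype=uint8), array([219, 224, 222], dtype=uint8), array([161, 175, 177], dtype=uint8), array([219, 223, 222], dtype=uint8)]
side [array([129, 139, 140], dtype=uint8), array([154, 171, 179], dtype=uint8), array([128, 137, 137], dtype=uint8), array([176, 194, 192], dtype=uint8)]
```

View pics/crop2.png

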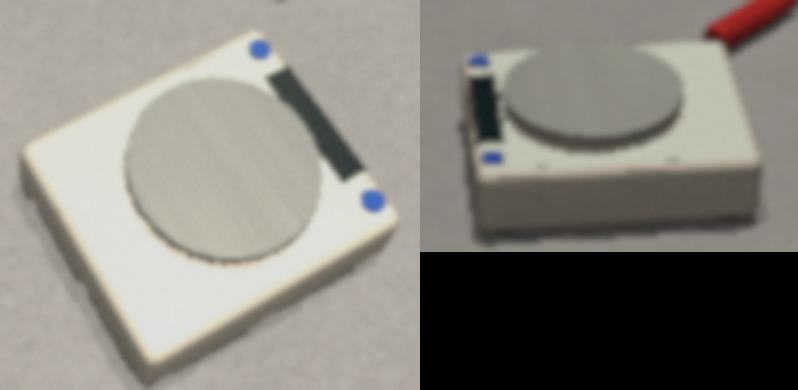

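The pan is at scene (384,356) and side (308,175), so about (554,293). The stand's yaw is about -10.2°, with its origin at (580.4,-281.3) and the mouth at about (566.6,-358). The side-view ray for the mouth gives (567,-354), which agrees. The dish is at about (594,-16) with yaw ≈ 0, and its grip at (517,-17).

Plan: grip with tool yaw -90, then turn the dish +80° so its grip points outward from the mouth.

```bash
python3 - <<'E'
from h import *
print(fit_tool([517,-17,170]), bot.sense()['joint_pos'])
E
```

```text
[-43.89183898   5.25558866 -48.26886068] [ 5.68087790e+01  3.02233534e+01  8.20884248e+01 -5.08978500e-04
  6.76891083e+01 -1.02276329e+01]
```

{"api": "arm_command", "payload": {"slide": [[-43.9,5.2,-48.3],[-43.9,5.2,-48.3],[-43.9,5.2,-48.3],[-43.9,5.2,-48.3],[-43.9,5.2,-48.3],[-43.9,5.2,-48.3],[-43.9,5.2,-48.3],[-43.9,5.2,-48.3],[-43.9,5.2,-48.3],[-43.9,5.2,-48.3]], "rotation": [[0,0.18,0],[0,0.36,0],[0,0.54,0],[0,0.72,0],[0,0.9,0],[0,1.08,0],[0,1.26,0],[0,1.44,0],[0,1.62,0],[0,1.8,0]], "hand": [-1,-1,-1,-1,-1,-1,-1,-1,-1,-1]}}

```text
clock: 2.35
ee_pos: [505.8, 7.7, 173.1]
tool_rot: [[0.804, 0.001, 0.594], [-0.594, 0.0, 0.804], [0.001, -1.0, 0.001]]
wrist_force: [0.5, 0.5, 0.3]
finger_gap: 87.3
```

```bash
python3 - <<'E'
from h import *
s=bot.sense();R=np.array(s['tool_rot']);print(s['ee_pos'],R.round(3),fit_tool([517,-17,170]),s['clock'],s['joint_pos'])
E
```

```text
[505.80899987   7.66217893 173.06181437] [[ 0.804  0.001  0.594]
 [-0.594  0.     0.804]
 [ 0.001 -1.     0.001]] [ 2.36551122  0.30733387 -1.31843285] 2.35 [-1.18167401e+01  2.51887323e+01  1.02025032e+02  1.89513786e-02
  5.27243867e+01  2.46378565e+01]
```

{"api": "arm_command", "payload": {"slide": [[0,0,0],[0,0,0],[0,0,0],[0,0,0],[0,0,0],[0,0,0],[0,0,0]], "rotation": [[0,0.18,0],[0,0.36,0],[0,0.54,0],[0,0.72,0],[0,0.86,0],[0,0.86,0],[0,0.86,0]], "hand": [-1,-1,-1,-1,-1,-1,-1]}}

```text
clock: 3.22
ee_pos: [504.9, 9.7, 173.0]
tool_rot: [[0.083, 0.0, 0.997], [-0.997, -0.0, 0.083], [0.0, -1.0, 0.0]]
wrist_force: [-0.6, -0.1, 0.8]
finger_gap: 86.8
```

```bash
python3 - <<'E'
from h import *
s=bot.sense();R=np.array(s['tool_rot']);print(s['ee_pos'],R.round(3),fit_tool([517,-17,20]),s['clock'])
c=cap('wrist','w1.png');print(c['position'],np.array(c['attitude']).round(2))
for z,p in [(58,(500,-17,58)),(58,(534,-17,58)),(30,(539,-71,30)),(30,(539,39,30))]: print(proj(c,p))
E
```

```text
[504.88562804   9.73439758 172.98409829] [[ 0.083  0.     0.997]
 [-0.997 -0.     0.083]
 [ 0.    -1.     0.   ]] [ 2.7632146  15.29877396  0.98405489] 3.225
[580.27438301  16.03872988 334.62511799] [[ 0.08 -0.96 -0.27]
 [-1.   -0.08 -0.02]
 [-0.    0.27 -0.96]]
[np.float64(348.6622528981699), np.float64(243.68680481351385)]
[np.float64(353.29629594053273), np.float64(202.70630450842071)]
[np.float64(412.5576975411071), np.float64(196.50475767353373)]
[np.float64(286.03649632133005), np.float64(185.9409968111809)]
```

View pics/w1.png

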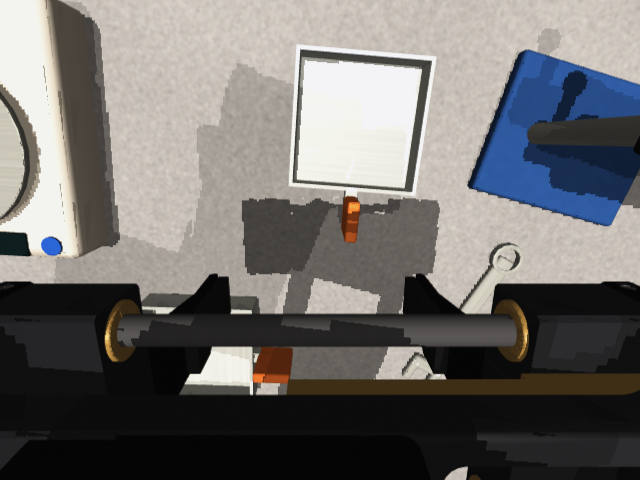

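The wrist view shows the dish rim corners at (297,45), (435,57), (415,193) and (290,186), the grip top around (351,220), and the stand's plate corners at (525,50), (472,186) and (610,225).

```bash
python3 - <<'E'
from h import *
c=cap('wrist')
P=[ray(c,*p,30)[:2] for p in [(297,45),(435,57),(415,193),(290,186)]];print(np.round(P,1),np.mean(P,0))
print('grip',ray(c,351,241,58),ray(c,352,200,58))
Q=[ray(c,*p,14)[:2] for p in [(525,50),(471,187),(610,225)]];print(np.round(Q,1))
print(proj(c,(553.5,293,70)))
E
```

```text
[[648.7  37. ]
 [649.1 -71.3]
 [542.1 -72.6]
 [539.2  35.6]] [594.78757136 -17.83377879]
grip [502.40165957 -18.64066247  58.        ] [536.02788343 -15.73683476  58.        ]
[[ 664.  -148.5]
 [ 549.7 -127. ]
 [ 525.5 -263.5]]
[np.float64(-67.23782977444961), np.float64(143.98625807239242)]
```

{"api": "arm_command", "payload": {"slide": [[2.9,3,1.1],[2.9,6,1.1],[2.9,8,1.1],[2.9,10,1.1],[2.9,12,1.1],[2.9,14,1.1],[2.9,15.3,1.1],[2.9,15.3,1.1],[2.9,15.3,1.1]], "rotation": [[0,0.07,0],[0,0.07,0],[0,0.07,0],[0,0.07,0],[0,0.07,0],[0,0.07,0],[0,0.07,0],[0,0.07,0],[0,0.07,0]], "hand": [-1,-1,-1,-1,-1,-1,-1,-1,-1]}}

```text
clock: 4.45
ee_pos: [518.6, -18.4, 20.4]
tool_rot: [[0.011, 0.001, 1.0], [-1.0, -0.0, 0.011], [0.0, -1.0, 0.001]]
wrist_force: [0.5, -0.5, 0.6]
finger_gap: 86.8
```

{"api": "arm_command", "payload": {"slide": [[0,0,0],[0,0,0],[0,0,0],[0,0,0],[0,0,0],[0,0,0],[0,0,0],[0,0,0]], "rotation": [[0,0,0],[0,0,0],[0,0,0],[0,0,0],[0,0,0],[0,0,0],[0,0,0],[0,0,0]], "hand": [0.5,1,1,1,1,1,1,1]}}

```text
clock: 5.45
ee_pos: [518.1, -18.3, 19.9]
tool_rot: [[0.011, 0.0, 1.0], [-1.0, -0.0, 0.011], [0.0, -1.0, 0.0]]
wrist_force: [0.2, 1.2, 0.3]
finger_gap: 14.9
```

{"api": "arm_command", "payload": {"slide": [[0,0,0],[0,-2,0],[0,-4,0],[0,-6.5,0],[0,-9,-1],[0,-11,-3],[0,-11,-5],[0,-11,-7],[0,-11,-7],[0,-11,-7]], "rotation": [[0,0,0],[0,0,0],[0,0,0],[0,0,0],[0,0,0],[0,0,0],[0,-0.1,0],[0,-0.25,0],[0,-0.4,0],[0,-0.55,0]], "hand": [1,1,1,1,1,1,1,1,1,1]}}

```text
clock: 6.7
ee_pos: [447.5, -18.9, 129.9]
tool_rot: [[0.536, -0.001, 0.844], [-0.844, 0.0, 0.536], [-0.0, -1.0, -0.0]]
wrist_force: [0.7, 0.1, -0.8]
finger_gap: 9.6
```

{"api": "arm_command", "payload": {"slide": [[0,0,0],[0,0,0],[0,0,0],[0,0,0],[0,0,0],[0,0,0],[0,0,0],[0,0,0]], "rotation": [[0,-0.15,0],[0,-0.3,0],[0,-0.45,0],[0,-0.6,0],[0,-0.75,0],[0,-0.83,0],[0,-0.83,0],[0,-0.83,0]], "hand": [1,1,1,1,1,1,1,1]}}

```text
clock: 7.7
ee_pos: [448.0, -19.0, 129.9]
tool_rot: [[0.984, -0.0, 0.18], [-0.18, -0.0, 0.984], [-0.0, -1.0, -0.0]]
wrist_force: [-1.2, -0.5, -1.2]
finger_gap: 9.8
```

{"api": "arm_command", "payload": {"slide": [[-0.2,0,-3],[-0.5,0,-8],[-1,0,-13],[-1.1,0,-18],[-0.5,0,-23],[1,0,-28],[2.5,0,-33],[4,0,-38],[5,0,-42],[5,0,-42.9]], "rotation": [[0,0,0],[0,0,0],[0,0,0],[0,0,0],[0,0,0],[0,0,0],[0,0,0],[0,0,0],[0,0,0],[0,0,0]], "hand": [1,1,1,1,1,1,1,1,1,1]}}

```text
clock: 8.95
ee_pos: [420.6, -453.4, 129.8]
tool_rot: [[0.983, 0.001, 0.182], [-0.182, -0.002, 0.983], [0.002, -1.0, -0.002]]
wrist_force: [0.1, 0.2, -1.1]
finger_gap: 9.8
```

{"api": "arm_command", "payload": {"slide": [[0,2,0],[0,5,0],[0,8,0],[0,9.5,0],[0,10.2,0],[0,10.2,0]], "rotation": [[0,0,0],[0,0,0],[0,0,0],[0,0,0],[0,0,0],[0,0,0]], "hand": [1,1,1,1,1,1]}}

```text
clock: 9.7
ee_pos: [420.7, -449.9, 28.1]
tool_rot: [[0.984, 0.0, 0.179], [-0.179, -0.0, 0.984], [0.0, -1.0, -0.0]]
wrist_force: [0.1, -0.3, -0.6]
finger_gap: 10.0
```

```bash
python3 - <<'E'
from h import *
s=bot.sense();print(s['ee_pos'],np.array(s['tool_rot']).round(3),fit_tool([550.4,-450.2,20]),s['joint_pos'])
E
```

```text
[ 420.69117381 -449.94825814   28.10361239] [[ 0.984  0.     0.179]
 [-0.179 -0.     0.984]
 [ 0.    -1.    -0.   ]] [12.76605056  0.81118117  2.29587745] [-5.73069226e+01  4.45882105e+01  9.09226775e+01  2.45566754e-03
  4.44850966e+01 -4.70023981e+01]
```

{"api": "arm_command", "payload": {"slide": [[3,0,0.5],[6,0,1],[9,0,1.6],[11.5,0,2.1],[12.8,0,2.3],[12.8,0.4,2.3],[12.8,0.8,2.3],[12.8,0.8,2.3]], "rotation": [[0,0,0],[0,0,0],[0,0,0],[0,0,0],[0,0,0],[0,0,0],[0,0,0],[0,0,0]], "hand": [1,1,1,1,1,1,1,1]}}

```text
clock: 10.7
ee_pos: [549.4, -450.3, 19.9]
tool_rot: [[0.984, -0.001, 0.18], [-0.18, 0.001, 0.984], [-0.001, -1.0, 0.001]]
wrist_force: [-0.6, 0.9, 0.3]
finger_gap: 9.8
```

```bash
python3 - <<'E'
from h import *
c=cap('side');w=cap('wrist')
I=cv2.resize(c['frame'][240:440,260:460],None,fx=2,fy=2,interpolation=cv2.INTER_CUBIC)
W=cv2.resize(w['frame'],(534,400))
I=cv2.resize(I,(266,266));I=cv2.copyMakeBorder(I,0,134,0,0,0)
cv2.imwrite('pics/c3.png',np.hstack([I,W]))
m=(567.2,-356.8,88);print(proj(c,m),proj(w,m)); s=bot.sense();print(s['ee_pos'],s['wrist_force'])
E
```

```text
[np.float64(353.9948451325198), np.float64(371.52674580691024)] [np.float64(315.62319642420755), np.float64(51.30385941723276)]
[ 549.49314581 -450.39808282   19.90563227] [-0.4598236   0.26874132  0.81383118]
```

View pics/c3.png

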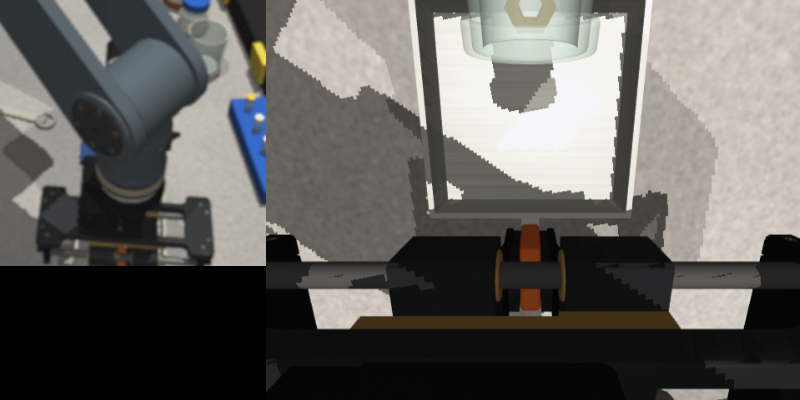

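The dish stands centred under the mouth, with the lip at wrist crop (531,50), inside the dish outline. I'll release it and go to the tapping place.

{"api": "arm_command", "payload": {"slide": [[0,0,0],[0,0,0],[0,0,0],[0,-0.5,0],[0,-2,0],[0,-5,0],[0,-8,0],[0,-8.8,0],[0,-8.8,0]], "rotation": [[0,0,0],[0,0,0],[0,0,0],[0,0,0],[0,0,0],[0,0,0],[0,0,0],[0,0,0],[0,0,0]], "hand": [-0.3,-0.3,-0.3,-0.3,-0.3,-0.3,-0.3,-0.3,-0.3]}}

```text
clock: 11.92
ee_pos: [550.8, -450.5, 108.8]
tool_rot: [[0.984, 0.001, 0.179], [-0.179, -0.001, 0.984], [0.001, -1.0, -0.001]]
wrist_force: [0.4, 0.2, 0.1]
finger_gap: 56.5
```

{"api": "arm_command", "payload": {"slide": [[-2,0,0],[-5,0,0],[-8,0,0],[-8,0,0],[-8,0,3],[-8,0,7],[-8,0,11],[-8,0,15],[-8,0,16.9],[-8,0,16.9]], "rotation": [[0,0,0],[0,0,0],[0,0,0],[0,0,0],[0,0,0],[0,0,0],[0,0,0],[0,0,0],[0,0,0],[0,0,0]], "hand": [1,1,1,1,1,1,1,1,1,1]}}

```text
clock: 13.18
ee_pos: [502.8, -269.0, 107.6]
tool_rot: [[0.984, -0.0, 0.177], [-0.177, -0.0, 0.984], [-0.0, -1.0, -0.0]]
wrist_force: [-0.1, -0.7, -0.1]
finger_gap: 0.6
```

```bash
python3 - <<'E'
from h import *
s=bot.sense();print(s['ee_pos'],s['finger_gap'],s['wrist_force'],s['clock']);R=np.array(s['tool_rot']);print(R.round(3))
t=np.radians(-10.2);o=np.array([581,-280]);d=np.array(s['ee_pos'])[:2]-o
ex=np.array([np.cos(t),np.sin(t)]);ey=np.array([-ex[1],ex[0]]);print('in stand',d@ex,d@ey)
w=cap('wrist','w4.png')
p=lambda l:proj(w,(*(o+l[0]*ex+l[1]*ey),l[2]))
print('bottle wall pred',p((-30,-4,118)),p((30,-4,118)),'mouth',p((0,-78,88)),'dish c',p((0,-96,30)))
E
```

```text
[ 502.78396845 -268.9911408   107.58315484] 0.6161330359335501 [-0.13851202 -0.73213592 -0.09671232] 13.175
[[ 0.984 -0.     0.177]
 [-0.177 -0.     0.984]
 [-0.    -1.    -0.   ]]
in stand -78.92937569746579 -3.015994767180407
bottle wall pred [np.float64(418.6238607370161), np.float64(306.7382991840035)] [np.float64(545.9810946629193), np.float64(306.85703016750506)] mouth [np.float64(444.4251992630813), np.float64(394.54448333441303)] dish c [np.float64(416.28278014522994), np.float64(362.18621571190465)]
```

View pics/w4.png

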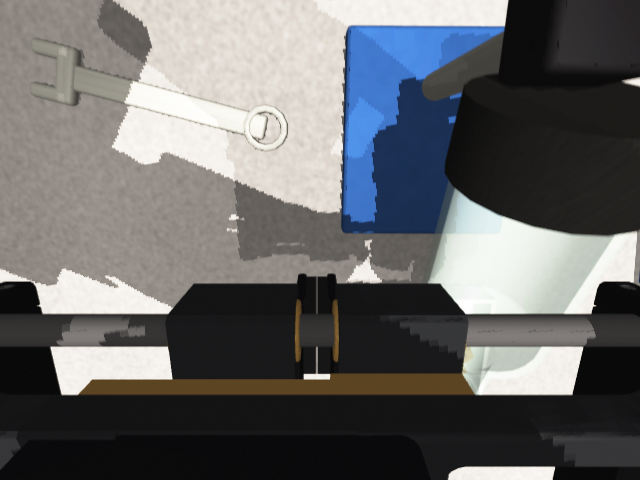

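The wrist view shows closed fingers about 20 mm thick at the tip, (299–338, 330), with the bottle to their right and the other things clear. I'll feel for the glass slowly.

{"api": "arm_command", "payload": {"slide": [[1,0,0],[2,0,0],[2.8,0,0],[3.2,0,0],[3.4,0,0],[3.4,0,0],[3.5,0,0],[3.6,0,0],[3.6,0,0]], "rotation": [[0,0,0],[0,0,0],[0,0,0],[0,0,0],[0,0,0],[0,0,0],[0,0,0],[0,0,0],[0,0,0]], "hand": [1,1,1,1,1,1,1,1,1]}}

```text
clock: 14.35
ee_pos: [537.6, -276.2, 108.0]
tool_rot: [[0.984, 0.0, 0.179], [-0.179, -0.0, 0.984], [0.0, -1.0, -0.0]]
wrist_force: [0.4, -1.0, -1.2]
finger_gap: 0.3
```

{"api": "arm_command", "payload": {"slide": [[0.1,0,0],[0.2,0,0],[0.2,0,0]], "rotation": [[0,0,0],[0,0,0],[0,0,0]], "hand": [1,1,1]}}

```text
clock: 14.72
ee_pos: [539.6, -276.6, 107.9]
tool_rot: [[0.984, 0.0, 0.179], [-0.179, -0.0, 0.984], [0.0, -1.0, -0.0]]
wrist_force: [0.8, 0.8, 0.6]
finger_gap: 0.1
```

{"api": "arm_command", "payload": {"slide": [[0.1,0,0],[0.2,0,0],[0.2,0,0]], "rotation": [[0,0,0],[0,0,0],[0,0,0]], "hand": [1,1,1]}}

```text
clock: 15.1
ee_pos: [541.6, -276.9, 107.9]
tool_rot: [[0.984, 0.0, 0.179], [-0.179, -0.0, 0.984], [0.0, -1.0, -0.0]]
wrist_force: [0.2, 0.0, 0.3]
finger_gap: 0.6
```

{"api": "arm_command", "payload": {"slide": [[0.1,0,0],[0.2,0,0],[0.2,0,0]], "rotation": [[0,0,0],[0,0,0],[0,0,0]], "hand": [1,1,1]}}

```text
clock: 15.48
ee_pos: [542.9, -277.3, 107.8]
tool_rot: [[0.984, -0.001, 0.179], [-0.179, 0.0, 0.984], [-0.001, -1.0, -0.0]]
wrist_force: [-1.3, -0.8, -0.7]
finger_gap: 0.5
```

{"api": "arm_command", "payload": {"slide": [[0.1,0,0],[0.2,0,0],[0.2,0,0]], "rotation": [[0,0,0],[0,0,0],[0,0,0]], "hand": [1,1,1]}}

```text
clock: 15.85
ee_pos: [544.4, -277.8, 107.6]
tool_rot: [[0.984, -0.002, 0.179], [-0.179, 0.0, 0.984], [-0.002, -1.0, -0.0]]
wrist_force: [-4.7, -2.9, -0.2]
finger_gap: 0.8
```

```bash
cat > f.py <<'E'
from h import *
F=[];P=[]
for i in range(6):
    s=bot.sense();F.append(s['wrist_force']);P.append(s['ee_pos']);eyes.capture('side')
F=np.array(F);P=np.mean(P,0);ex=np.array([.984,-.177,0]);print('Fx',F@ex,(F@ex).mean(),'stand x',(P-[581,-280,0])@ex,P,s['clock'])
E
python3 f.py
```

```text
Fx [-4.08538261 -3.45902874 -4.94906115 -4.15937653 -4.63241333 -3.98262183] -4.211314031385098 stand x -36.431134562434735 [ 544.3693185  -277.81613579  107.61473905] 16.1
```

```bash
sed -i 's/^F=np.array(F);/F=np.array(F);print(F.mean(0),s["ft_torque"]);/' f.py; python3 f.py; python3 - <<'E'
from h import *
a=cap('scene');b=cap('side')
A=cv2.resize(a['frame'][100:250,190:340],(400,400),interpolation=cv2.INTER_CUBIC)
B=cv2.resize(b['frame'][200:400,260:460],(400,400),interpolation=cv2.INTER_CUBIC)
cv2.imwrite('pics/c5.png',np.hstack([A,B]))
E
```

```text
[-5.04567785 -2.83128917 -0.96147515] [-0.47269777  0.82035218  0.02174334]
Fx [-4.66628911 -4.84936233 -4.74438731 -4.53341947 -3.9649622  -4.02443251] -4.463808822116332 stand x -36.43789320775627 [ 544.36390663 -277.80803767  107.61291954] 16.4
```

View pics/c5.png

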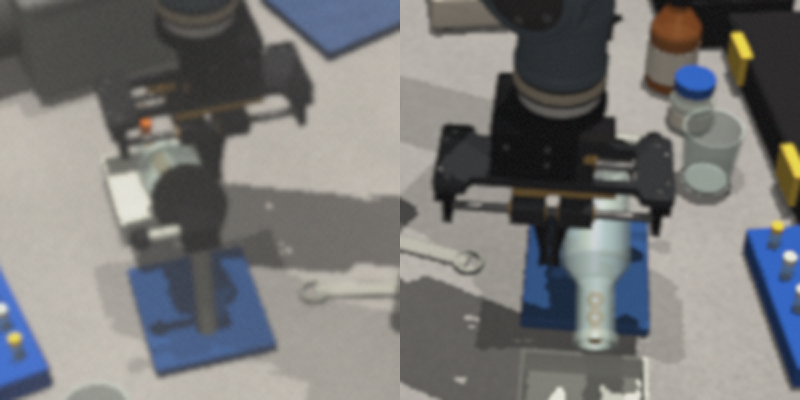

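The side view shows the fingers touching where the body turns into the shoulder, (553,255). The force has a component along the axis towards the mouth, which also says shoulder. I'll back off, shift 8 mm towards the base and 3 mm up, and probe again.

{"api": "arm_command", "payload": {"slide": [[-0.5,0,0],[-1.5,0,0],[-1.5,-0.3,0.9],[-1.5,-0.3,0.9],[-1,-0.3,0.9],[-0.6,-0.3,0.9],[-0.4,-0.3,0.9],[-0.4,-0.3,0.9]], "rotation": [[0,0,0],[0,0,0],[0,0,0],[0,0,0],[0,0,0],[0,0,0],[0,0,0],[0,0,0]], "hand": [1,1,1,1,1,1,1,1]}}

```text
clock: 17.55
ee_pos: [543.2, -268.1, 110.7]
tool_rot: [[0.984, -0.0, 0.179], [-0.179, 0.0, 0.984], [-0.0, -1.0, 0.0]]
wrist_force: [0.8, 0.4, 0.0]
finger_gap: 0.4
```

```bash
python3 f.py
```

```text
[ 0.26037885 -0.14838955  0.12405455] [-0.10402311  0.02051292  0.00766848]
Fx [ 0.76184706  0.10162427  0.68458148 -0.33095245 -0.25352145  0.73128755] 0.28247774217803445 stand x -39.46816721266288 [ 543.04137035 -268.04025062  110.80347393] 17.8
```

{"api": "arm_command", "payload": {"slide": [[0.1,0,0],[0.2,0,0],[0.2,0,0]], "rotation": [[0,0,0],[0,0,0],[0,0,0]], "hand": [1,1,1]}}

```text
clock: 18.23
ee_pos: [544.4, -268.5, 110.8]
tool_rot: [[0.984, -0.001, 0.179], [-0.179, 0.0, 0.984], [-0.001, -1.0, -0.0]]
wrist_force: [-2.4, -1.7, 0.5]
finger_gap: 0.5
```

```bash
python3 f.py
```

```text
[-2.9953189  -1.48509991  0.10298944] [-0.33822805  0.55528399 -0.00182392]
Fx [-2.09330792 -2.6799699  -1.66535004 -3.06330973 -2.87174319 -3.73350588] -2.6845311101821316 stand x -37.97687148130294 [ 544.46791841 -268.53501021  110.76820295] 18.475
```

{"api": "arm_command", "payload": {"slide": [[-0.8,0,0],[-0.8,0,0],[0.2,0,0],[-0.8,0,0],[-0.8,0,0]], "rotation": [[0,0,0],[0,0,0],[0,0,0],[0,0,0],[0,0,0]], "hand": [1,1,1,1,1]}}

```text
clock: 19.15
ee_pos: [536.9, -266.6, 110.9]
tool_rot: [[0.984, 0.0, 0.179], [-0.179, 0.001, 0.984], [0.0, -1.0, 0.001]]
wrist_force: [0.4, -0.0, 0.5]
finger_gap: 0.2
```

```bash
cat > n.py <<'E'
from h import *
import sys
b=cap('side');print(bot.sense()['clock'])
for n in ['nut0','nut1','nut2']:
    print(n,[(round(d['confidence'],2),(np.array(d['bbox'])*[640,480,640,480]).round(0).tolist()) for d in eyes.find_in(n,'side')[:4]])
cv2.imwrite('pics/'+sys.argv[1],cv2.resize(b['frame'][270:430,310:420],None,fx=3.5,fy=3.5,interpolation=cv2.INTER_CUBIC))
E
python3 n.py n1.png
```

```text
19.2
nut0 [(0.52, [348.0, 394.0, 357.0, 400.0])]
nut1 [(0.52, [348.0, 394.0, 357.0, 400.0])]
nut2 [(0.52, [348.0, 394.0, 357.0, 400.0])]
```

View pics/n1.png

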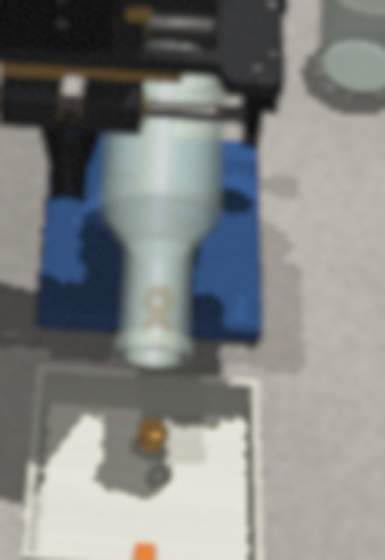

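One tap dropped one nut into the dish (crop (152,435)); two remain in the neck ((155,298) and (153,322)). I'll tap again.

{"api": "arm_command", "payload": {"slide": [[1,0,0],[0,0,0],[0,0,0],[0,0,0],[1,0,0],[0,0,0],[0,0,0],[0,0,0]], "rotation": [[0,0,0],[0,0,0],[0,0,0],[0,0,0],[0,0,0],[0,0,0],[0,0,0],[0,0,0]], "hand": [1,1,1,1,1,1,1,1]}}

```text
clock: 20.35
ee_pos: [537.4, -267.0, 111.1]
tool_rot: [[0.984, 0.001, 0.179], [-0.179, -0.0, 0.984], [0.001, -1.0, -0.0]]
wrist_force: [1.2, -0.0, 1.1]
finger_gap: 0.3
```

```bash
python3 n.py n2.png
```

```text
20.4
nut0 [(0.61, [350.0, 401.0, 362.0, 411.0]), (0.5, [330.0, 413.0, 340.0, 418.0])]
nut1 [(0.61, [350.0, 401.0, 362.0, 411.0]), (0.5, [330.0, 413.0, 340.0, 418.0])]
nut2 [(0.61, [350.0, 401.0, 362.0, 411.0]), (0.5, [330.0, 413.0, 340.0, 418.0])]
```

View pics/n2.png

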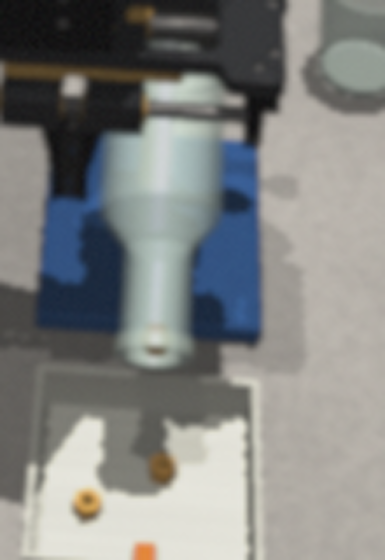

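Two nuts are in the dish ((162,467) and (87,503)) and the third is at the lip (155,348). One more tap.

{"api": "arm_command", "payload": {"slide": [[1,0,0],[0,0,0],[0,0,0],[0,0,0],[0,0,0],[0,0,0]], "rotation": [[0,0,0],[0,0,0],[0,0,0],[0,0,0],[0,0,0],[0,0,0]], "hand": [1,1,1,1,1,1]}}

```text
clock: 21.3
ee_pos: [537.4, -267.1, 111.0]
tool_rot: [[0.984, 0.0, 0.179], [-0.179, -0.0, 0.984], [0.0, -1.0, -0.0]]
wrist_force: [-0.3, 0.2, -0.2]
finger_gap: 0.5
```

```bash
python3 n.py n3.png
```

```text
21.35
nut0 [(0.46, [352.0, 399.0, 361.0, 407.0]), (0.41, [329.0, 413.0, 338.0, 418.0])]
nut1 [(0.46, [352.0, 399.0, 361.0, 407.0]), (0.41, [329.0, 413.0, 338.0, 418.0])]
nut2 [(0.46, [352.0, 399.0, 361.0, 407.0]), (0.41, [329.0, 413.0, 338.0, 418.0])]
```

```bash
cat > blob.py <<'E'
from h import *
import sys
def blobs(I):
    hsv=cv2.cvtColor(I,cv2.COLOR_BGR2HSV);m=cv2.inRange(hsv,(8,90,50),(28,255,255))
    n,l,s,c=cv2.connectedComponentsWithStats(m)
    return [(int(s[i,4]),c[i].round(1).tolist()) for i in range(1,n) if s[i,4]>5]
if __name__=='__main__':
    for f in sys.argv[1:]: print(f,blobs(cv2.imread('pics/'+f)))
E
python3 blob.py n1.png n2.png n3.png
```

```text
n1.png [(423, [137.2, 13.8]), (2013, [78.0, 72.1]), (681, [151.2, 434.6]), (324, [144.1, 551.6])]
n2.png [(456, [139.3, 13.7]), (2031, [79.3, 72.3]), (84, [143.2, 107.9]), (539, [161.2, 467.5]), (546, [87.0, 503.2]), (326, [144.2, 551.6])]
n3.png [(447, [139.2, 14.0]), (2010, [79.2, 72.4]), (94, [143.2, 107.1]), (539, [161.2, 467.5]), (1141, [93.6, 492.8]), (324, [144.2, 551.6])]
```

The blob analysis shows the nut blob at (94,493) doubled in area, so the third nut now lies beside the second. I'll go back over the grip and check from the wrist.

{"api": "arm_command", "payload": {"slide": [[-1.5,0,0],[-3.4,0,0],[-3.4,0,-3],[-3.4,0,-8],[-3.4,0,-13],[-3.4,0,-17],[-3.4,0,-17.8],[-1,0,-17.8],[3,0,-17.8],[4.6,0,-17.8]], "rotation": [[0,0,0],[0,0,0],[0,0,0],[0,0,0],[0,0,0],[0,0,0],[0,0,0],[0,0,0],[0,0,0],[0,0,0]], "hand": [1,1,1,1,1,0,-0.3,-0.3,-0.3,-0.3]}}

```text
clock: 22.75
ee_pos: [552.7, -449.2, 110.8]
tool_rot: [[0.984, 0.001, 0.177], [-0.177, 0.0, 0.984], [0.001, -1.0, 0.0]]
wrist_force: [0.2, 0.1, 0.3]
finger_gap: 42.6
```

{"api": "arm_command", "payload": {"slide": [[0,0,0],[0,0,0]], "rotation": [[0,0,0],[0,0,0]], "hand": [-0.3,-0.3]}}

```text
clock: 23.0
ee_pos: [549.7, -449.0, 110.5]
tool_rot: [[0.984, -0.002, 0.178], [-0.178, 0.002, 0.984], [-0.002, -1.0, 0.001]]
wrist_force: [-0.5, -0.5, -0.6]
finger_gap: 54.6
```

```bash
python3 - <<'E'
from h import *
from blob import blobs
c=cap('wrist','w6.png');print(fit_tool([549.5,-450.4,20]),bot.sense()['ee_pos'],bot.sense()['finger_gap'])
print(blobs(c['frame']))
print('grip pred',proj(c,(549.5,-450.4,58)))
E
```

```text
[ 0.027411    9.06291594 -0.11881187] [ 549.57393195 -449.3114837   110.63079478] 55.71206022578354
[(164, [329.9, 120.2]), (567, [285.0, 142.2]), (946, [316.5, 256.4]), (772, [183.9, 330.3]), (769, [448.9, 330.6]), (6349, [418.6, 385.1])]
grip pred [np.float64(315.42630483783887), np.float64(262.554564648455)]
```

View pics/w6.png

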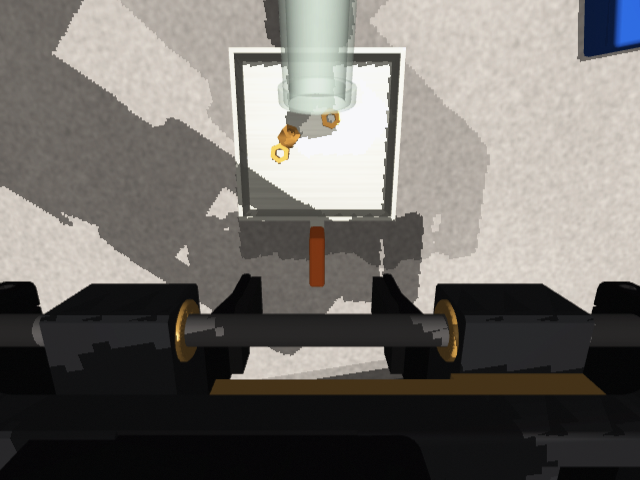

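All three nuts are in the dish ((331,119), (289,135), (280,153)), the bottle is empty, and the grip is centred between the jaws (317,256). I'll grasp it.

{"api": "arm_command", "payload": {"slide": [[0,3,0],[0,6,0],[0,8,0],[0,9.1,0],[0,9.1,0],[0,9.1,0],[0,9.1,0],[0,9.1,0],[0,9.1,0],[0,9.1,0]], "rotation": [[0,0,0],[0,0,0],[0,0,0],[0,0,0],[0,0,0],[0,0,0],[0,0,0],[0,0,0],[0,0,0],[0,0,0]], "hand": [-0.3,-0.3,-0.3,-0.3,-0.3,0.5,1,1,1,1]}}

```text
clock: 24.3
ee_pos: [550.6, -450.3, 20.0]
tool_rot: [[0.984, 0.0, 0.179], [-0.179, -0.0, 0.984], [0.0, -1.0, -0.0]]
wrist_force: [0.1, -0.2, -0.6]
finger_gap: 14.6
```

{"api": "arm_command", "payload": {"slide": [[0,0,0],[0,0,0],[0,-0.3,0],[0,-0.8,0],[0,-0.8,0]], "rotation": [[0,0,0],[0,0,0],[0,0,0],[0,0,0],[0,0,0]], "hand": [1,1,1,1,1]}}

```text
clock: 24.92
ee_pos: [550.9, -450.7, 28.5]
tool_rot: [[0.984, 0.001, 0.179], [-0.179, -0.001, 0.984], [0.001, -1.0, -0.001]]
wrist_force: [0.6, -0.3, -0.9]
finger_gap: 10.1
```

{"api": "arm_command", "payload": {"slide": [[-1,0,0],[-3,0,0],[-6,0,0],[-9,0,0],[-12,0,0],[-13.5,-1,0],[-14,-3,0],[-14,-6,0],[-14,-9,0],[-14,-11,0]], "rotation": [[0,0,0],[0,0,0],[0,0,0],[0,0,0],[0,0,0],[0,0,0],[0,0,0],[0,0,0],[0,0,0],[0,0,0]], "hand": [1,1,1,1,1,1,1,1,1,1]}}

```text
clock: 26.18
ee_pos: [414.5, -426.7, 141.5]
tool_rot: [[0.984, 0.003, 0.178], [-0.178, -0.005, 0.984], [0.004, -1.0, -0.004]]
wrist_force: [-0.1, -0.3, -1.9]
finger_gap: 9.7
```

```bash
python3 - <<'E'
from h import *
s=bot.sense();print(s['ee_pos'],s['joint_pos'])
for t in [(395,-220,150),(400,0,150),(470,150,150),(520,180,150)]: print(fit_tool(t).round(1))
E
```

```text
[ 414.52343045 -426.68656395  141.49420399] [-5.65903931e+01  3.36276052e+01  9.10849784e+01  1.90794082e-02
  5.49526844e+01 -4.63259141e+01]
[-5.6 -1.  20. ]
[-9.  -1.1 41.7]
[-4.8 -1.1 57.7]
[-0.4 -1.1 61.6]
```

{"api": "arm_command", "payload": {"slide": [[-0.4,0,1.5],[-1.2,0,4.5],[-2.4,0,8.5],[-3.6,0,13],[-5,-0.5,18],[-6,-0.5,23],[-7,-0.5,28],[-8,-0.5,33],[-8.7,-0.5,37.5],[-8.9,-0.5,41.5]], "rotation": [[0,0,0],[0,0,0],[0,0,0],[0,0,0],[0,0,0],[0,0,0],[0,0,0],[0,0,0],[0,0,0],[0,0,0]], "hand": [1,1,1,1,1,1,1,1,1,1]}}

```text
clock: 27.42
ee_pos: [397.9, 1.6, 142.8]
tool_rot: [[0.984, -0.002, 0.178], [-0.178, 0.001, 0.984], [-0.002, -1.0, 0.0]]
wrist_force: [0.6, 0.2, -0.8]
finger_gap: 10.2
```

{"api": "arm_command", "payload": {"slide": [[0.5,0,3.5],[1.3,0,7],[2.5,0,10.5],[4,0,13.5],[5.5,0,16],[7,0,18],[8,0,19],[8.4,0,19.5],[8.5,0,19.5]], "rotation": [[0,0,0],[0,0,0],[0,0,0],[0,0,0],[0,0,0],[0,0,0],[0,0,0],[0,0,0],[0,0,0]], "hand": [1,1,1,1,1,1,1,1,1]}}

```text
clock: 28.55
ee_pos: [517.4, 175.5, 142.7]
tool_rot: [[0.984, -0.001, 0.179], [-0.179, -0.0, 0.984], [-0.001, -1.0, -0.0]]
wrist_force: [-0.4, 1.3, -1.1]
finger_gap: 9.8
```

```bash
python3 - <<'E'
from h import *
c=cap('wrist','w7.png');s=bot.sense();print(s['ee_pos'],np.array(s['tool_rot']).round(3),fit_tool((540,217,150)))
a=cap('scene','s7.png')
print(proj(c,(553.5,293,70)),proj(c,(488.5,293,70)),proj(c,(553.5,358,70)),proj(c,(553.5,228,70)))
E
```

```text
[517.40263125 175.15285142 142.69218646] [[ 0.984 -0.001  0.179]
 [-0.179 -0.     0.984]
 [-0.001 -1.    -0.001]] [ 1.47210192 -0.73524412  4.52157302]
[np.float64(339.40962744372797), np.float64(57.59878165769862)] [np.float64(234.49967532782514), np.float64(78.55180532107104)] [np.float64(320.47720519467634), np.float64(-69.9059407936818)] [np.float64(355.46677907588787), np.float64(165.73933732911257)]
```

View pics/w7.png

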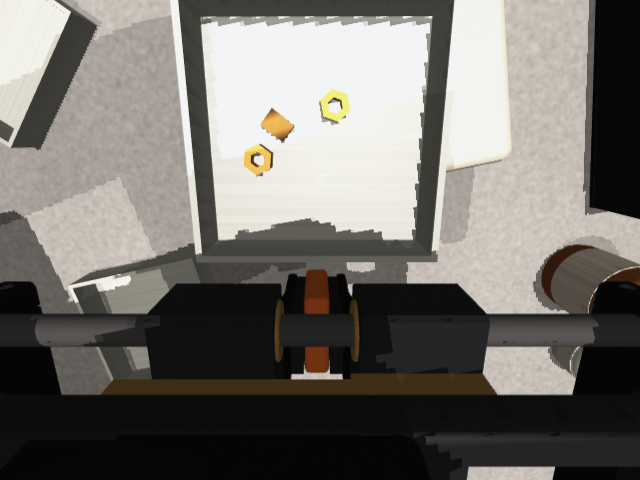

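The three nuts are still in the dish at (335,106), (278,124) and (258,159). I'll refine the pan centre from its edge points.

```bash
python3 - <<'E'
from h import *
np.set_printoptions(precision=1,suppress=True)
a=cap('scene');b=cap('side')
S=[ray(a,u/3+310-.33,v/3+300-.33,70)[:2] for u,v in [(124,168),(321,178),(218,77),(230,258),(160,238),(290,100)]]
D=[ray(b,(u-420)/3.6+260-.35,v/3.6+150-.35,70)[:2] for u,v in [(504,95),(683,97),(595,138),(592,44)]]
w=cv2.imread('pics/w1.png')
for n,P in (('scene',S),('side',D)):
    P=np.array(P);A=np.c_[2*P,np.ones(len(P))];x=np.linalg.lstsq(A,(P**2).sum(1),rcond=None)[0]
    print(n,x[:2],np.sqrt(x[2]+x[0]**2+x[1]**2))
print('housing scene',[ray(a,u/3+310,v/3+300,56)[:2] for u,v in [(255,32),(397,215),(152,362),(24,150)]])
print('housing side',[ray(b,(u-420)/3.6+260,v/3.6+150,56)[:2] for u,v in [(462,58),(730,43),(758,162),(478,180)]])
print('amber',ray(a,257,333,0),ray(b,396,243,0),'jar',ray(a,238,312,0))
E
```

```text
scene [553.1 292.6] 66.09000515895207
side [552.2 290.5] 63.8995411064784
housing scene [array([471.5, 213.8]), array([465.5, 372.3]), array([657.7, 379.5]), array([661.7, 219. ])]
housing side [array([462.2, 362.9]), array([663.9, 370.3]), array([659.3, 208.2]), array([466.2, 200.9])]
amber [748.4  97.7   0. ] [743.6  79.9   0. ] jar [765.7  29.1   0. ]
```

{"api": "arm_command", "payload": {"slide": [[0.4,0,1.2],[0.9,0,2.8],[1.3,0,4],[1.4,0.5,4.4],[1.4,1.5,4.4],[1.4,3,4.4],[1.4,4.2,4.4],[1.4,4.8,4.4],[1.4,4.8,4.4]], "rotation": [[0,0,0],[0,0,0],[0,0,0],[0,0,0],[0,0,0],[0,0,0],[0,0,0],[0,0,0],[0,0,0]], "hand": [1,1,1,1,1,1,1,1,1]}}

```text
clock: 29.88
ee_pos: [539.4, 216.1, 94.2]
tool_rot: [[0.984, -0.001, 0.179], [-0.179, -0.0, 0.984], [-0.001, -1.0, -0.001]]
wrist_force: [-0.9, 0.2, -1.5]
finger_gap: 9.8
```

```bash
python3 - <<'E'
from h import *
np.set_printoptions(precision=1,suppress=True)
s=bot.sense();print(s['ee_pos'],s['wrist_force'],fit_tool((539,216.2,90)))
a=cap('scene');c=cap('wrist')
# predicted rim corners of the dish vs image: print predicted pixels and save overlay-free crop
z=104.5
E
```

```text
[539.4 216.1  94.2] [-0.9  0.2 -1.5] [-0.   0.4  0. ]
```

{"api": "arm_command", "payload": {"slide": [[0,0.2,0],[0,0.35,0],[0,0.42,0],[0,0.42,0],[0,0.42,0]], "rotation": [[0,0,0],[0,0,0],[0,0,0],[0,0,0],[0,0,0]], "hand": [1,1,1,1,1]}}

```text
clock: 30.6
ee_pos: [539.8, 216.4, 90.8]
tool_rot: [[0.984, 0.0, 0.179], [-0.179, 0.0, 0.984], [0.0, -1.0, 0.0]]
wrist_force: [-0.9, -0.3, -1.4]
finger_gap: 10.0
```

{"api": "arm_command", "payload": {"slide": [[0,0,0],[0,0,0],[0,0,0],[0,0,0],[0,0,0],[0,-1,0],[0,-4,0],[0,-8,0],[0,-11,0],[0,-11,0]], "rotation": [[0,0,0],[0,0,0],[0,0,0],[0,0,0],[0,0,0],[0,0,0],[0,0,0],[0,0,0],[0,0,0],[0,0,0]], "hand": [0,-0.3,-0.3,-0.3,-0.3,-0.3,-0.3,-0.3,-0.3,-0.3]}}

```text
clock: 31.85
ee_pos: [541.7, 216.9, 204.0]
tool_rot: [[0.984, 0.007, 0.179], [-0.179, 0.001, 0.984], [0.007, -1.0, 0.003]]
wrist_force: [0.3, -0.0, -0.3]
finger_gap: 56.5
```

```bash
python3 - <<'E'
from h import *
from blob import blobs
np.set_printoptions(precision=1,suppress=True)
a=cap('scene');c=cap('wrist','w9.png');b=cap('side')
print(bot.sense()['ee_pos'],blobs(c['frame']))
pc=(552.8,292,100);print('pred rim centre',[proj(k,pc) for k in (c,a,b)])
for n,k in (('wrist',c),('scene',a),('side',b)):
    for l in ('dish','nut0'):
        for d in eyes.find_in(l,n): print(n,l,round(d['confidence'],2),np.array(d['bbox'])*[640,480,640,480])
W=cv2.resize(c['frame'],(400,300))
A=cv2.resize(a['frame'][290:430,310:450],(400,300),interpolation=cv2.INTER_CUBIC)
cv2.imwrite('pics/final.png',np.hstack([A,W]))
E
```

```text
[538.8 216.2 199.9] [(899, [606.9, 80.6]), (875, [606.6, 98.6]), (865, [606.5, 116.3]), (11, [325.3, 115.8]), (192, [291.1, 131.3]), (843, [606.4, 133.6]), (9, [323.0, 127.4]), (181, [279.3, 152.2]), (2047, [603.5, 178.3]), (785, [314.8, 246.0]), (144, [511.5, 272.2]), (509, [589.8, 289.8]), (742, [180.9, 330.5]), (757, [452.0, 330.8]), (6268, [423.2, 385.2])]
pred rim centre [[np.float64(313.3064933979198), np.float64(136.92105182121168)], [np.float64(385.7241037248459), np.float64(346.85330506181475)], [np.float64(308.1596024029344), np.float64(163.96428926068506)]]
wrist dish 0.9 [235.   54.9 392.8 274.8]
wrist dish 0.8 [  1.3  13.7 122.9 195.2]
wrist dish 0.71 [155.7 267.2 218.5 313.4]
wrist dish 0.29 [320.  111.4 336.4 129.1]
wrist nut0 0.55 [273.2 143.7 290.7 161.5]
wrist nut0 0.51 [318.3 110.  337.6 128.7]
wrist nut0 0.49 [282.6 122.4 302.4 138.9]
scene dish 0.9 [466.6 311.2 545.6 376.3]
scene dish 0.84 [378.3 256.6 445.3 297.8]
scene dish 0.74 [351.3 296.  424.7 388.4]
scene nut0 0.47 [391.6 349.5 396.6 354. ]
scene nut0 0.43 [395.8 339.5 401.  346.9]
scene nut0 0.38 [380.7 353.1 387.6 362.5]
side dish 0.92 [181.9 156.9 241.2 202.9]
side dish 0.85 [207.4 217.5 260.5 264.5]
side dish 0.57 [286.4 149.4 331.8 191.4]
```

```bash
python3 - <<'E'
from h import *
c=cap('wrist')
ex=np.array([.984,-.179,0]);ey=np.array([.179,.984,0]);o=np.array([552.8,292,100.])
print('pred rim corners (level)',[np.round(proj(c,o+i*55*ex+j*55*ey),1).tolist() for i,j in ((-1,1),(1,1),(1,-1),(-1,-1))])
print(ticket.hand_in())
E
```

```text
pred rim corners (level) [[232.9, 50.4], [397.4, 50.3], [388.2, 212.1], [242.3, 212.0]]
the job is handed in; nothing more can be done
None
```

I put the dish under the bottle's mouth and tapped the glass four times from the stand's -x side. All three nuts fell into the dish, and I then carried it to the balance, set it on the pan and handed the job in at about 32 s. No verdict is reported.

**Checks that agreed:**
- **Nuts:** the wrist camera found all three in the dish after it was set down.
- **Position:** the dish's detected outline, columns 235–393 from row 55, matched the outline expected for a level, centred dish, columns 233–397 from row 50. That is about 2–3 mm of difference.
- **Pan centre:** the two cameras gave the pan's centre within about 2 mm of each other.

**Not confirmed or disagreed:**
- **Last picture:** the viewer's limit of 12 pictures stopped the final one, so the end check rests on detector numbers only, with no separate check of how level the dish is.
- **First probe:** my first slow push touched the bottle's shoulder at about 5.5 N, so I moved to the body before tapping.
- **Tap force:** the bottle felt somewhat stiffer at first contact than stated. The slow pushes stayed under 6 N, but I did not measure the peak force of the taps.

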